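# Turn a lamp base plate over against the turning fence

### The job

Turn the flat lamp base plate over, so that its face with the brass ring lies down on the bench. Push it along the bench against the curved steel front of the fence until it tips up and stands leaning there, then push its raised edge from behind so that it falls over towards where it came from, and leave it lying flat in front of the fence. Only push, gently, with the fingers: never grip it or lift it off the bench, and leave the bottle and the solder spool alone.

Things in the scene. Friction and masses are not known exactly. Their poses are not given: they have to be found in the camera images.
- plate_center (a point): centre (mid-thickness) of the loose aluminium lamp base plate, 110 x 130 x 8 mm, about 0.3 kg. Own x: along the 110 mm, y: along the 130 mm, z: out of the face with the brass ring; the other face has four flush cork feet. It starts flat, ring up, a 130 mm edge facing the fence (up to 0.3 rad askew), and is turned over when its z points down. On edge it is held from sliding by friction, about 0.6
- fence: fixed fence, 150 mm wide, 68 mm high. Origin: on the bench top (world z 0.002 m), middle of the line where its front meets the bench. Own x: level, from the front into it; y: along the fence; z up. The front is a hollow curve of slippery steel with an 8 mm black rubber strip at its foot, rising from the bench at 30 degrees to nearly upright: x, z mm 0,0; 8,5; 13,10; 19,18; 25,30; 29.5,45; 32,68
- fence_top (a point): middle of the fence's top front edge, 68 mm above the bench, 32 mm behind the foot line. The top is 13 mm thick; behind it is free space above a 44 mm height. The plate, pushed at bench level until its rear edge is at the foot line, stands by itself, leaning some 27 degrees from upright on this edge, its raised edge about 99 mm above the bench and 44 mm behind the foot line
- flux_bottle: small white squeeze bottle with a red pointed cap, 42 mm wide, 100 mm high, standing to the right of the work; origin at the centre of its underside. Leave it alone
- solder_spool: small spool with yellow flanges, 60 mm wide, 45 mm high, left of the work; origin at the centre of its underside. Leave it alone
Not all that is in view belongs to the job. What is shaped like the fence but pink is not meant.

How it is judged:
By the outcome, as a careful person would: the job done as asked, in the order asked, and still so for the second after the job is handed in, with the robot touching nothing.
It also fails if it takes over 45 s, if anything falls off the work surface, if the arm or the gripper's body presses on something with over 40 N, if the wrist force passes 120 N, or if a joint passes its speed limit or range.

### The arm

A 6-joint arm with a two-finger parallel gripper is mounted at the origin on the work surface; the furniture and walls round the work are solid. World frame = base frame: x ahead of the robot, y to its left, z up, the work surface at z = 0. Lengths are in m, angles in degrees, forces in N, time in s.
With the tool pointing down it reaches from about 0.4 to 0.825 m from the base axis. Payload 7 kg.
Tool frame: the origin (TCP) lies midway between the tips of the shut fingers; the grasp point (between the pads) lies 19 mm behind it (ctrl.hold_point_z is the distance from the TCP to the grasp point, in m); z points along the fingers, y is the line along which they close (so a half turn about z gives the same grasp; the last joint's range is limited). The gripper opens to 88 mm and grips with 3 to 60 N. Pads are 19 mm wide; open, the fingers measure 130 mm over their backs; the gripper's body (78 mm by 193 mm) begins 47 mm behind the grasp point.
Start: joints at [93.398, 20.546, 0.682, 0, -70.136, -16.507], TCP at [0.153, 0.657, 0.227] pointing down, gripper open.
Joint ranges: [-176.03, 176.03], [-82.01, 121.73], [-58.28, 71.71], [-173.87, 95.51], [-174.79, -0.11], [-173.66, 173.66]. Speed limits (degrees/s): [136.94, 136.94, 172.46, 180, 180, 180].

### API

Orientations are given as [roll, pitch, yaw] about the fixed x, y, z axes, in that order (R = Rz(yaw) Ry(pitch) Rx(roll)).
In Python, from plant import ctrl gives the robot as it stands.
- The arm moves only by the tool apply_moves, never from a script. Its argument "deltas" is a list of rows, each an object with "fingers": the finger opening in mm, from 0 to 87.6; "delta_pos": the shift along the tool's x, y, z in mm, a list of three; "angular": the turn, a rotation vector about the tool's x, y, z in degrees, a list of three. A call has 1 to 10 rows; each row is the pose to reach, as a shift and turn from the pose commanded when the call began, along the tool's axes at that moment; what a row does not reach only later rows make up. A row lasts 1/10 s, in which the tool goes at most 50 mm and 8.59 degrees, less where a joint would pass 70% of its speed; a pose out of reach is approached as far as the arm can. A call with a gripper value outside its range is refused whole. The fingers move at their own pace and stop on an object; the grip force is fixed at half the most. Time passes only in rows, so rows that repeat a pose let the fingers close. It gives the time, the measured TCP pose, the force, the opening and the grip force at its end, in the units of the state.
- ctrl.get_obs(): the state, without advancing time (a new reading comes with each control period).
- ctrl.snapshot(name): name is "side" or "top" or "wrist"; returns the picture (480x640x3 uint8, red, green, blue); there is no depth.
- ctrl.camera_params(name): a dict with "fx", "fy", "cx", "cy" (pixels), "dist_coeffs" ([k1, k2, p1, p2, k3] as OpenCV has them; the pictures are not rectified), "cam_to_world" (4x4, takes a point from camera to world coordinates); the wrist camera has in their place "mount" (4x4, takes a point from camera to tool coordinates, whose origin is the TCP and whose axes are the flange's). Camera axes: x right, y up, looking along -z (the intrinsics and any distortion apply to the point x, -y, -z); pixel columns grow to the right and rows downward; lengths in m; the calibration is good to about 2 mm. A picture is of the moment at which its call begins: read the wrist's pose just before it. camera_params takes no time and is no camera call.
- ctrl.close_job(): hands the job in; it is judged then, once.
The state is a dict: "clock": time; "joint_pos": joint angles; "qvel": joint speeds; "tau": joint torques, N m; "tool_pos": TCP position; "orientation": TCP orientation; "force": force on the tool from outside, world axes, zero at the start; "moment": the same for the moment, N m; "opening": finger opening in m; "gripper_force": force on a finger pad.
Only numpy, scipy, OpenCV 4.12 (cv2) and the standard library are available. Lean on these libraries where they do the work, as an engineer would, in place of code of your own. Each camera call takes 0.05 s, during which the arm holds its last target. There are 200 camera calls.

## Working session

There is one attempt and no reset: what is moved stays moved. The work goes in short steps, Python scripts to look and compute and a tool call to move; the robot and the scene stay as the last step left them, time stands still between calls to the robot, and variables do not carry over. Pictures are saved under pics/ and viewed, at most 14 in all, crops included, and the job is handed in when it is done.

Besides the shell and the picture viewer there is one more tool, called after ">>>" as a command line: name --argument value ..., lists and objects as JSON in quotes. apply_moves: Moves the arm, as the interface text tells. Its arguments: {"type":"object","properties":{"deltas":{"type":"array"}},"required":["deltas"]}

```bash
mkdir -p pics; ls; cat > h.py <<'E'
import numpy as np, cv2
from plant import ctrl
from scipy.spatial.transform import Rotation as R
def ray(cam,px):
    p=ctrl.camera_params(cam); K=np.array([[p['fx'],0,p['cx']],[0,p['fy'],p['cy']],[0,0,1.]])
    u=cv2.undistortPoints(np.array(px,float).reshape(-1,1,2),K,np.array(p['dist_coeffs'],float)).reshape(-1,2)
    d=np.c_[u[:,0],-u[:,1],-np.ones(len(u))]
    if 'cam_to_world' in p: T=np.array(p['cam_to_world'])
    else:
        o=ctrl.get_obs(); W=np.eye(4); W[:3,:3]=R.from_euler('xyz',o['orientation'],degrees=True).as_matrix(); W[:3,3]=o['tool_pos']; T=W@np.array(p['mount'])
    return T[:3,3], d@T[:3,:3].T
def onz(cam,px,z):
    o,d=ray(cam,px); return o+d*((z-o[2])/d[:,2:3])
E
python3 - <<'E'
from h import *
o=ctrl.get_obs(); print(o)
for n in ['side','top']:
    cv2.imwrite(f'pics/{n}0.png',ctrl.snapshot(n)[:,:,::-1]); print(n,ctrl.camera_params(n))
E
```

```text
pics
{'clock': 0.0, 'joint_pos': array([ 9.33983249e+01,  2.05902289e+01,  6.35636638e-01, -2.03246738e-02,
       -7.01362167e+01, -1.65068464e+01]), 'qvel': array([ 0.06957692,  0.00239734, -0.01686939, -0.05171604, -0.08706526,
        0.08689008]), 'tau': array([-7.88643720e-04, -5.82728684e+01,  2.93062609e+01,  6.99710727e+00,
        6.99476586e-03, -1.60083887e-04]), 'tool_pos': array([0.15300128, 0.65694122, 0.22564981]), 'orientation': array([ 1.79907504e+02, -7.48477895e-03, -1.31154367e+01]), 'force': array([ 0.26728604, -0.44780831,  0.23925336]), 'moment': array([ 0.01378678,  0.03789441, -0.04070603]), 'gripper_force': 0.0, 'opening': 0.08767734386982308}
side {'fx': 462.52971577445413, 'fy': 462.52971577445413, 'cx': 314.3714334347003, 'cy': 227.5272476990601, 'dist_coeffs': array([-0.10054499,  0.        ,  0.        ,  0.        ,  0.        ]), 'cam_to_world': array([[ 0.99549027,  0.0458669 , -0.08303827,  0.32825893],
       [-0.09375622,  0.60906929, -0.78755595, -0.31875907],
       [ 0.01445331,  0.79178964,  0.61062286,  0.59963673],
       [ 0.        ,  0.        ,  0.        ,  1.        ]])}
top {'fx': 464.7522851311166, 'fy': 464.7522851311166, 'cx': 314.6610101270147, 'cy': 239.63655326498326, 'dist_coeffs': array([-0.03238797,  0.        ,  0.        ,  0.        ,  0.        ]), 'cam_to_world': array([[-0.01917518,  0.98769435, -0.15521659,  0.27969276],
       [-0.99971628, -0.02113491, -0.0109852 ,  0.31176835],
       [-0.01413051,  0.15496191,  0.98781938,  1.00230251],
       [ 0.        ,  0.        ,  0.        ,  1.        ]])}
```

View pics/side0.png

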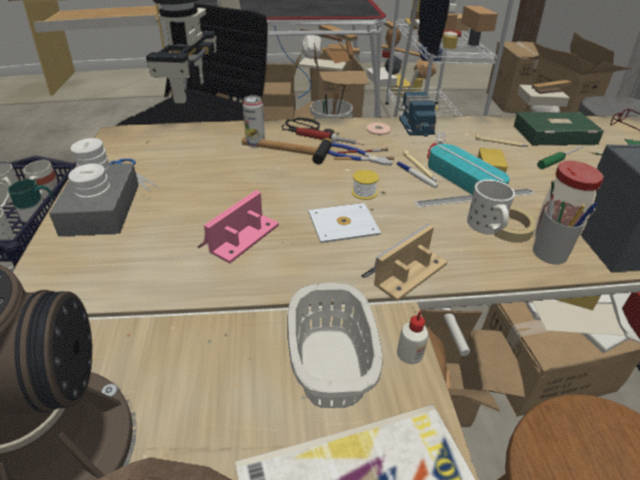

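View pics/top0.png

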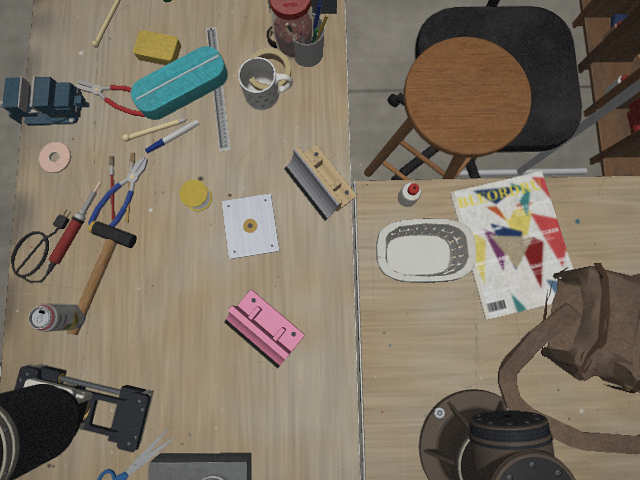

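The side view shows the plate at about (345,222), ring up, the tan fence at (410,262) and the pink decoy at (238,228). In the top view the plate is at (250,226), and the fence at (320,180) with its steel front facing lower left. The spool is at (196,195) and the bottle at (410,193).

```bash
python3 - <<'E'
from h import *
im=cv2.imread('pics/top0.png')
hsv=cv2.cvtColor(im,cv2.COLOR_BGR2HSV)
m=((hsv[...,1]<45)&(hsv[...,2]>150)).astype(np.uint8)
m[:185]=0;m[265:]=0;m[:,:212]=0;m[:,285:]=0
m=cv2.morphologyEx(m,cv2.MORPH_CLOSE,np.ones((15,15)))
c=max(cv2.findContours(m,0,1)[0],key=cv2.contourArea)
b=cv2.boxPoints(cv2.minAreaRect(c)); P=onz('top',b,.010); print(b,P,np.linalg.norm(np.diff(P,axis=0),axis=1),P.mean(0))
for n,(x0,y0,x1,y1) in {'top':(270,130,370,230),'side':(350,215,460,305)}.items():
    s=cv2.imread(f'pics/{n}0.png')[y0:y1,x0:x1]; cv2.imwrite(f'pics/{n}c.png',cv2.resize(s,None,fx=6,fy=6,interpolation=cv2.INTER_CUBIC))
print(onz('top',[[196,195]],.047),onz('top',[[411,187]],.1))
E
```

```text
[[212. 185.]
 [284. 185.]
 [284. 264.]
 [212. 264.]] [[0.56288627 0.54769549 0.01      ]
 [0.55901303 0.38807871 0.01      ]
 [0.38410031 0.38961842 0.01      ]
 [0.38723077 0.54494129 0.01      ]] [0.15966377 0.1749195  0.15535442] [0.47330759 0.46758348 0.01      ]
[[0.53122796 0.57276718 0.047     ]] [[0.52381977 0.12724001 0.1       ]]
```

View pics/topc.png

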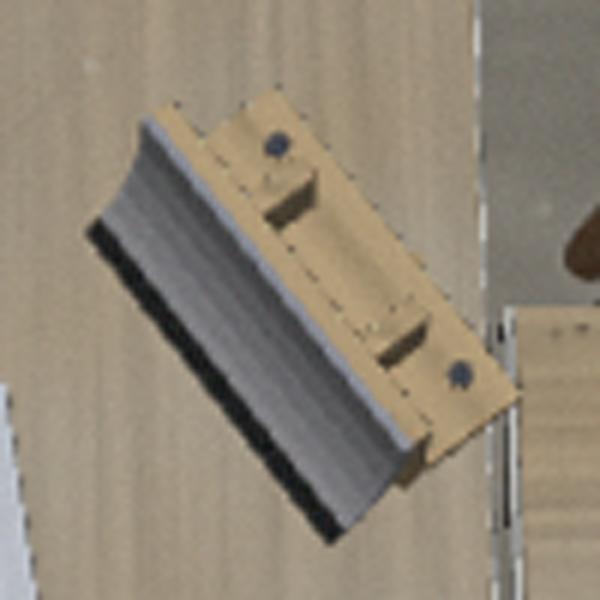

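View pics/sidec.png

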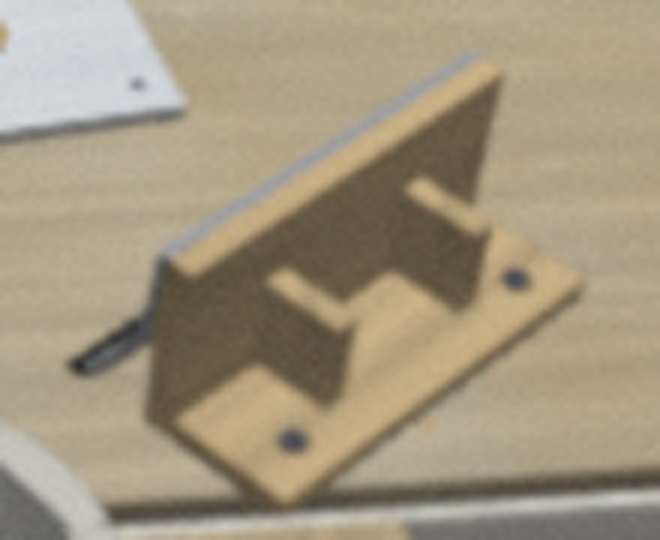

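The top crop shows the fence's foot line running from full-image (284.7,168.3) to (325.3,220.8). Its top front edge runs from (294.5,150) to (337.5,205.3). The side crop shows its back, with two ribs. The plate mask needs a tighter threshold.

```bash
python3 - <<'E'
from h import *
im=cv2.imread('pics/top0.png')
b_,r_=im[...,0].astype(int),im[...,2].astype(int)
m=((b_-r_>-8)&(b_>150)).astype(np.uint8)
m[:180]=0;m[270:]=0;m[:,:205]=0;m[:,290:]=0
m=cv2.morphologyEx(m,cv2.MORPH_OPEN,np.ones((3,3)));m=cv2.morphologyEx(m,cv2.MORPH_CLOSE,np.ones((15,15)))
c=max(cv2.findContours(m,0,1)[0],key=cv2.contourArea)
b=cv2.boxPoints(cv2.minAreaRect(c)); P=onz('top',b,.010); print(b,P,np.linalg.norm(np.diff(P,axis=0),axis=1),P.mean(0))
e=np.diff(P,axis=0); print(np.degrees(np.arctan2(e[:,1],e[:,0])))
F=onz('top',[[284.7,168.3],[325.3,220.8]],.002);T=onz('top',[[294.5,150],[337.5,205.3]],.07)
print(F,T,np.linalg.norm(F[1]-F[0]),np.linalg.norm(T[1]-T[0]),F.mean(0),T.mean(0))
d=F[1]-F[0]; n=np.array([-d[1],d[0]])/np.linalg.norm(d)*-1
print('x dir',n,np.degrees(np.arctan2(-d[0],-d[1])), 'top offset',(T.mean(0)-F.mean(0))[:2]@n,'plate rel',(P.mean(0)-F.mean(0))[:2]@n,(P.mean(0)-F.mean(0))[:2]@(d[:2]/np.linalg.norm(d)))
# side cross check: top edge px
print(onz('side',[[350+165/6,215+255/6],[350+478/6,215+55/6]],.07))
E
```

```text
[[220.13693 200.57945]
 [270.0636  193.09044]
 [278.69687 250.64546]
 [228.7702  258.13446]] [[0.52703683 0.52909213 0.01      ]
 [0.5413676  0.41893558 0.01      ]
 [0.41324879 0.40080318 0.01      ]
 [0.39921084 0.50875094 0.01      ]] [0.11108482 0.12939557 0.1088567 ] [0.47021601 0.46439546 0.01      ]
[ -82.58776176 -171.94454377   97.4093863 ]
[[0.5997927  0.38680351 0.002     ]
 [0.47816357 0.29877041 0.002     ]] [[0.6174319  0.36078187 0.07      ]
 [0.49654654 0.27387028 0.07      ]] 0.150144836299169 0.14888550139603368 [0.53897814 0.34278696 0.002     ] [0.55698922 0.31732607 0.07      ]
x dir [-0.58632117  0.81007869] 54.10362013465222 top offset -0.031185604713631014 plate rel 0.13882913859984175 -0.015598905976175265
[[0.50177029 0.2711343  0.07      ]
 [0.62170669 0.35824573 0.07      ]]
```

```bash
cat >> h.py <<'E'
A=np.radians(-54.1); FO=np.array([.540,.342,.002]); FR=np.c_[[np.cos(A),np.sin(A),0],[-np.sin(A),np.cos(A),0],[0,0,1.]]
def pose(yaw,tilt):  # tool x at world yaw, z leaning 'tilt' towards tool x
    return (R.from_euler('z',yaw,degrees=True)*R.from_euler('x',180,degrees=True)*R.from_euler('y',tilt,degrees=True)).as_matrix()
def plan(targets):   # (xyz world, yaw, tilt)
    o=ctrl.get_obs(); C=R.from_euler('xyz',o['orientation'],degrees=True).as_matrix(); t=o['tool_pos']
    for p,yaw,tilt in targets:
        print(np.round(C.T@(np.array(p)-t)*1e3,1).tolist(), np.round(R.from_matrix(C.T@pose(yaw,tilt)).as_rotvec(degrees=True),1).tolist())
def fence(p): return ((np.array(p)-FO)@FR*1e3).round(1)
E
python3 - <<'E'
from h import *
print(pose(-82.2,5)[:,2])
plan([((.4509,.5314,.13),-82.2,5),((.4509,.5314,.03),-82.2,5)])
E
```

```text
[ 0.01182839 -0.08634936 -0.9961947 ]
[318.6, 54.5, 95.8] [-2.9, 4.3, 69.0]
[318.6, 54.4, 195.8] [-2.9, 4.3, 69.0]
```

>>> apply_moves --deltas '[{"fingers": 60,"delta_pos": [319,54,20],"angular": [-2.9,4.3,69]},{"fingers": 60,"delta_pos": [319,54,20],"angular": [-2.9,4.3,69]},{"fingers": 60,"delta_pos": [319,54,20],"angular": [-2.9,4.3,69]},{"fingers": 60,"delta_pos": [319,54,20],"angular": [-2.9,4.3,69]},{"fingers": 60,"delta_pos": [319,54,20],"angular": [-2.9,4.3,69]},{"fingers": 60,"delta_pos": [319,54,20],"angular": [-2.9,4.3,69]},{"fingers": 60,"delta_pos": [319,54,20],"angular": [-2.9,4.3,69]},{"fingers": 60,"delta_pos": [319,54,20],"angular": [-2.9,4.3,69]},{"fingers": 60,"delta_pos": [319,54,20],"angular": [-2.9,4.3,69]},{"fingers": 60,"delta_pos": [319,54,20],"angular": [-2.9,4.3,69]}]'

```text
clock: 1.1
tool_pos: [0.4513, 0.5325, 0.2061]
orientation: [-180.0, -4.9, -81.9]
force: [0.2, -0.2, 0.3]
opening: 0.0603
gripper_force: 0.0
```

```bash
python3 - <<'E'
from h import *
o=ctrl.get_obs(); print(o['clock'],o['tool_pos'],o['orientation'],o['opening'],o['joint_pos'].round(1))
plan([((.4509,.5314,.05),-82.2,5),((.4509,.5314,.006),-82.2,5)])
cv2.imwrite('pics/w1.png',ctrl.snapshot('wrist')[:,:,::-1])
E
```

```text
1.1 [0.45133213 0.532459   0.20607726] [-179.99640712   -4.89563596  -81.91937402] 0.06029076167957936 [ 67.1  25.4   4.2   2.6 -73.  -59.9]
[-12.3, 0.6, 155.6] [-0.0, 0.1, 0.3]
[-16.1, 0.6, 199.4] [-0.0, 0.1, 0.3]
```

View pics/w1.png

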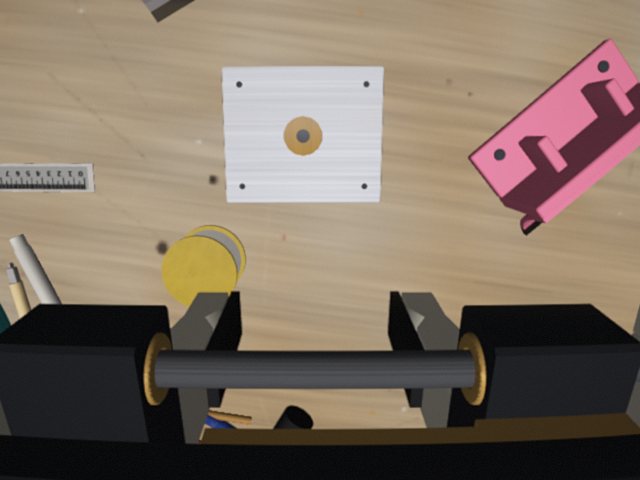

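The wrist view shows the plate square to the tool, with corners at about (223,67), (383,67), (381,202) and (227,202). The spool's top is at (200,265). I'll check these against the top view.

```bash
python3 - <<'E'
from h import *
P=onz('wrist',[[223,67],[383,67],[381,202],[227,202]],.010); print(P,P.mean(0),np.linalg.norm(np.diff(P,axis=0),axis=1))
e=np.diff(P,axis=0); print(np.degrees(np.arctan2(e[:,1],e[:,0])))
print('spool top',onz('wrist',[[200,265]],.047),onz('top',[[195,194]],.047))
E
```

```text
[[0.54113571 0.41761475 0.01      ]
 [0.41499674 0.3997949  0.01      ]
 [0.39819901 0.50692714 0.01      ]
 [0.52652355 0.52527843 0.01      ]] [0.47021375 0.4624038  0.01      ] [0.12739147 0.10844114 0.12963008]
[-171.95894609   98.91110411    8.13850977]
spool top [[0.53599203 0.57144665 0.047     ]] [[0.53346912 0.57495932 0.047     ]]
```

>>> apply_moves --deltas '[{"fingers": 60,"delta_pos": [-4,0,50],"angular": [0,0,0]},{"fingers": 60,"delta_pos": [-9,0.6,100],"angular": [0,0.1,0]},{"fingers": 60,"delta_pos": [-13,0.6,150],"angular": [0,0.1,0]},{"fingers": 60,"delta_pos": [-14.5,0.6,175],"angular": [0,0.1,0]},{"fingers": 60,"delta_pos": [-15.5,0.6,190],"angular": [0,0.1,0]},{"fingers": 60,"delta_pos": [-16,0.6,197],"angular": [0,0.1,0]},{"fingers": 60,"delta_pos": [-16.2,0.6,199.5],"angular": [0,0.1,0]},{"fingers": 60,"delta_pos": [-16.2,0.6,199.5],"angular": [0,0.1,0]}]'

```text
clock: 1.95
tool_pos: [0.4516, 0.5326, 0.0078]
orientation: [-179.9, -4.9, -82.1]
force: [-0.2, -1.0, -0.1]
opening: 0.0597
gripper_force: 0.0
```

```bash
python3 - <<'E'
from h import *
o=ctrl.get_obs(); print(o['tool_pos'],o['orientation'],o['force'])
# arc: plate centre path in fence frame; TCP offset in plate frame (-64.5-ish,-10)
c0=np.array([.4702,.4634]); y0=-82.0
f0=fence([*c0,.002])[:2]; print('plate fence',f0,'tcp',fence(o['tool_pos']))
T=[];c=f0.copy()
N=20; turn=28.; adv=80/N
T=[]
for k in range(1,N+5):
    a=-28+turn*min(k,N)/N+ (0)
    am=np.radians(-28+turn*min(k-.5,N)/N)
    c=c+ adv*np.array([np.cos(am),np.sin(am)])
    ar=np.radians(a); px=np.array([np.cos(ar),np.sin(ar)]); s=np.array([-px[1],px[0]])
    p=c-64.5*px-10*s
    w=FO+FR@np.array([*p,2.5])/1e3
    T.append((w,-54.1+a,5))
    if k==N: print('end c',c)
plan(T)
E
```

```text
[0.45155166 0.53257408 0.00779654] [-179.88185769   -4.87868619  -82.10159104] [-0.1784053  -0.98079577 -0.07355715]
plate fence [-139.3   14.6] tcp [-206.2   40.1    5.8]
end c [-62.44454765  -4.56221644]
[10.5, 2.6, 4.2] [0.0, 0.1, -1.4]
[14.8, 4.0, 4.6] [0.1, 0.1, -2.8]
[19.1, 5.4, 4.9] [0.2, 0.1, -4.2]
[23.5, 6.6, 5.3] [0.4, 0.1, -5.6]
[27.8, 7.7, 5.7] [0.5, 0.1, -7.0]
[32.2, 8.7, 6.0] [0.6, 0.1, -8.4]
[36.7, 9.5, 6.4] [0.7, 0.1, -9.8]
[41.1, 10.3, 6.8] [0.8, 0.1, -11.2]
[45.6, 11.0, 7.2] [1.0, 0.1, -12.6]
[50.0, 11.5, 7.6] [1.1, 0.1, -13.9]
[54.5, 12.0, 7.9] [1.2, 0.1, -15.3]
[59.0, 12.3, 8.3] [1.3, 0.1, -16.7]
[63.5, 12.6, 8.7] [1.5, 0.1, -18.1]
[68.1, 12.7, 9.1] [1.6, 0.1, -19.5]
[72.6, 12.7, 9.5] [1.7, 0.1, -20.9]
[77.1, 12.6, 9.9] [1.8, 0.1, -22.3]
[81.6, 12.4, 10.2] [1.9, 0.1, -23.7]
[86.1, 12.0, 10.6] [2.1, 0.1, -25.1]
[90.6, 11.6, 11.0] [2.2, 0.1, -26.5]
[95.0, 11.1, 11.4] [2.3, 0.1, -27.9]
[98.6, 9.2, 11.7] [2.3, 0.1, -27.9]
[102.1, 7.3, 12.0] [2.3, 0.1, -27.9]
[105.6, 5.4, 12.3] [2.3, 0.1, -27.9]
[109.1, 3.6, 12.6] [2.3, 0.1, -27.9]
```

>>> apply_moves --deltas '[{"fingers": 60,"delta_pos": [3,1,4],"angular": [0,0.1,0]},{"fingers": 60,"delta_pos": [7,2,4.1],"angular": [0,0.1,-0.7]},{"fingers": 60,"delta_pos": [10.5,2.6,4.2],"angular": [0,0.1,-1.4]},{"fingers": 60,"delta_pos": [14.8,4,4.6],"angular": [0.1,0.1,-2.8]},{"fingers": 60,"delta_pos": [19.1,5.4,4.9],"angular": [0.2,0.1,-4.2]},{"fingers": 60,"delta_pos": [23.5,6.6,5.3],"angular": [0.4,0.1,-5.6]},{"fingers": 60,"delta_pos": [27.8,7.7,5.7],"angular": [0.5,0.1,-7]},{"fingers": 60,"delta_pos": [32.2,8.7,6],"angular": [0.6,0.1,-8.4]},{"fingers": 60,"delta_pos": [36.7,9.5,6.4],"angular": [0.7,0.1,-9.8]},{"fingers": 60,"delta_pos": [41.1,10.3,6.8],"angular": [0.8,0.1,-11.2]}]'

```text
clock: 2.95
tool_pos: [0.4467, 0.4888, 0.0033]
orientation: [179.9, -5.1, -70.8]
force: [-1.1, 1.7, 2.5]
opening: 0.0601
gripper_force: 1.3
```

```bash
cat > look.py <<'E'
from h import *
import sys
o=ctrl.get_obs(); print(o['clock'],o['tool_pos'],o['orientation'],o['force'],'tcp fence',fence(o['tool_pos']))
im=ctrl.snapshot('top')[:,:,::-1].copy(); cv2.imwrite(f'pics/{sys.argv[1]}.png',im)
cv2.imwrite(f'pics/{sys.argv[1]}s.png',ctrl.snapshot('side')[:,:,::-1])
cv2.imwrite(f'pics/{sys.argv[1]}w.png',ctrl.snapshot('wrist')[:,:,::-1])
E
python3 look.py a
```

```text
2.95 [0.446675   0.48876107 0.00328983] [179.86657408  -5.05754382 -70.7905488 ] [-1.07315445  1.74541675  2.52442924] tcp fence [-173.6   10.5    1.3]
```

View pics/aw.png

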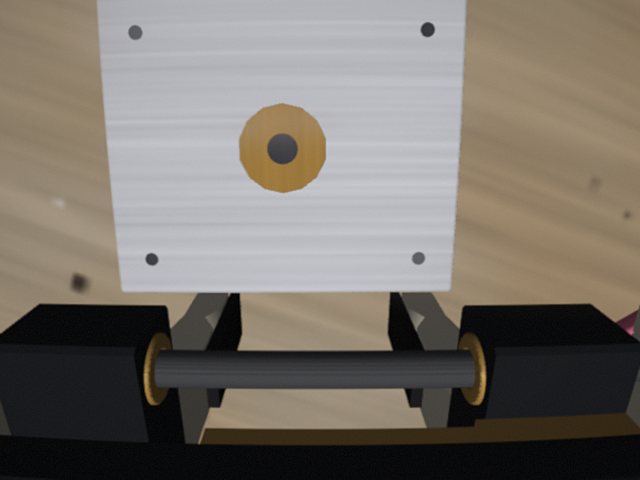

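The wrist view shows the plate's rear edge flush on both fingers at row 290, with the ring at (283,148). The plate is turning with the tool. I'll continue the arc.

```bash
cat > arc.py <<'E'
from h import *
import sys
px,a0,N,adv,extra,z=eval(sys.argv[1]),*map(float,sys.argv[2:])
N=int(N)
c0=onz('wrist',[px],.010)[0]; c=fence(c0)[:2]; o=ctrl.get_obs(); t=fence(o['tool_pos'])[:2]
yaw=o['orientation'][2]; 
a=-(-54.1-yaw) if a0>90 else a0
ar=np.radians(a); p=np.array([np.cos(ar),np.sin(ar)]); s=np.array([-p[1],p[0]]); off=np.array([(t-c)@p,(t-c)@s]); print('c',c,'angle',a,'off',off)
T=[]
for k in range(1,N+int(extra)+1):
    b=np.radians(a*(1-min(k,N)/N)); bm=np.radians(a*(1-min(k-.5,N)/N))
    c=c+adv*np.array([np.cos(bm),np.sin(bm)]); p=np.array([np.cos(b),np.sin(b)]); s=np.array([-p[1],p[0]])
    q=c+off[0]*p+off[1]*s
    T.append((FO+FR@np.array([*q,z])/1e3,-54.1+np.degrees(b),5))
print('end',c); plan(T)
E
python3 arc.py [283,148] 99 12 4 0 2.2
```

```text
c [-106.7    1.4] angle -16.815292474874035 off [-66.14448503 -11.00532144]
end [-59.38491391  -5.59333615]
[4.4, 1.6, -0.7] [0.3, -0.1, -1.4]
[8.7, 3.1, -0.3] [0.4, -0.1, -2.8]
[13.0, 4.4, 0.1] [0.6, -0.1, -4.2]
[17.4, 5.6, 0.5] [0.7, -0.1, -5.6]
[21.8, 6.8, 0.9] [0.8, -0.1, -7.0]
[26.2, 7.8, 1.3] [0.9, -0.1, -8.4]
[30.7, 8.7, 1.7] [1.0, -0.1, -9.8]
[35.1, 9.5, 2.1] [1.2, -0.1, -11.2]
[39.6, 10.2, 2.5] [1.3, -0.1, -12.6]
[44.2, 10.8, 2.9] [1.4, -0.1, -14.0]
[48.7, 11.3, 3.3] [1.5, -0.1, -15.4]
[53.2, 11.7, 3.7] [1.7, -0.1, -16.8]
```

>>> apply_moves --deltas '[{"fingers": 60,"delta_pos": [4.4,1.6,-0.7],"angular": [0.3,0,-1.4]},{"fingers": 60,"delta_pos": [8.7,3.1,-0.3],"angular": [0.4,0,-2.8]},{"fingers": 60,"delta_pos": [13,4.4,0.1],"angular": [0.6,0,-4.2]},{"fingers": 60,"delta_pos": [17.4,5.6,0.5],"angular": [0.7,0,-5.6]},{"fingers": 60,"delta_pos": [21.8,6.8,0.9],"angular": [0.8,0,-7]},{"fingers": 60,"delta_pos": [26.2,7.8,1.3],"angular": [0.9,0,-8.4]},{"fingers": 60,"delta_pos": [30.7,8.7,1.7],"angular": [1,0,-9.8]},{"fingers": 60,"delta_pos": [35.1,9.5,2.1],"angular": [1.2,0,-11.7]},{"fingers": 60,"delta_pos": [39.6,10.2,2.5],"angular": [1.3,0,-14]},{"fingers": 60,"delta_pos": [44.2,10.8,2.9],"angular": [1.5,0,-16.8]}]'

```text
clock: 4.1
tool_pos: [0.451, 0.4431, 0.0042]
orientation: [179.9, -5.0, -53.9]
force: [-0.8, 0.9, -0.1]
opening: 0.0603
gripper_force: 0.5
```

```bash
python3 look.py b
```

```text
4.1 [0.45095322 0.44306902 0.00420209] [179.85143323  -5.03704831 -53.90053198] [-0.81884663  0.85978652 -0.08505924] tcp fence [-134.1  -12.9    2.2]
```

View pics/bw.png

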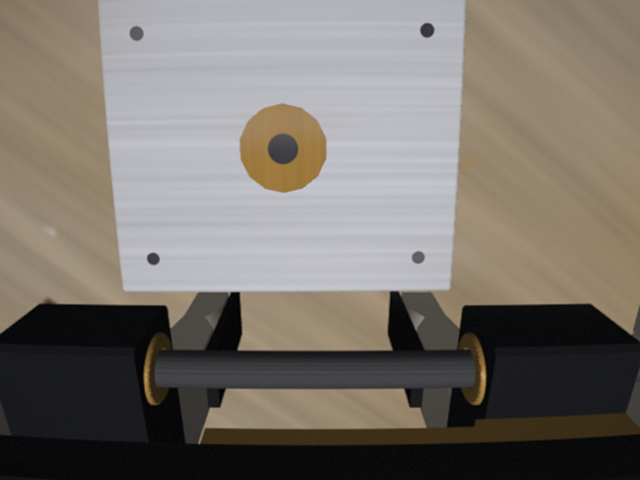

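The plate is square at yaw -53.9°, centred about 2 mm off the fence's middle, with its front edge about 13 mm before the foot line. I'll push straight on now.

>>> apply_moves --deltas '[{"fingers": 60,"delta_pos": [4,0,0.5],"angular": [0,0,0.2]},{"fingers": 60,"delta_pos": [8,0,0.9],"angular": [0,0,0.2]},{"fingers": 60,"delta_pos": [12,0,1.3],"angular": [0,0,0.2]},{"fingers": 60,"delta_pos": [16,0,1.7],"angular": [0,0,0.2]},{"fingers": 60,"delta_pos": [20,0,2],"angular": [0,0,0.2]},{"fingers": 60,"delta_pos": [24,0,2.4],"angular": [0,0,0.2]},{"fingers": 60,"delta_pos": [28,0,2.7],"angular": [0,0,0.2]},{"fingers": 60,"delta_pos": [32,0,3.1],"angular": [0,0,0.2]},{"fingers": 60,"delta_pos": [36,0,3.4],"angular": [0,0,0.2]},{"fingers": 60,"delta_pos": [40,0,3.8],"angular": [0,0,0.2]}]'

```text
clock: 5.25
tool_pos: [0.4746, 0.411, 0.0039]
orientation: [179.9, -5.0, -54.2]
force: [-4.5, 4.7, 0.1]
opening: 0.06
gripper_force: 3.5
```

```bash
python3 look.py c; python3 -c "
import cv2,numpy as np
s=cv2.imread('pics/cs.png')[150:330,250:490];t=cv2.imread('pics/cw.png')
cv2.imwrite('pics/cc.png',np.vstack([cv2.resize(s,(400,300)),cv2.resize(t,(400,300))]))"
```

```text
5.25 [0.47463588 0.41099348 0.00389984] [179.89886866  -5.01662079 -54.24417099] [-4.47506833  4.67043636  0.14684074] tcp fence [-94.2 -12.5   1.9]
```

View pics/cc.png

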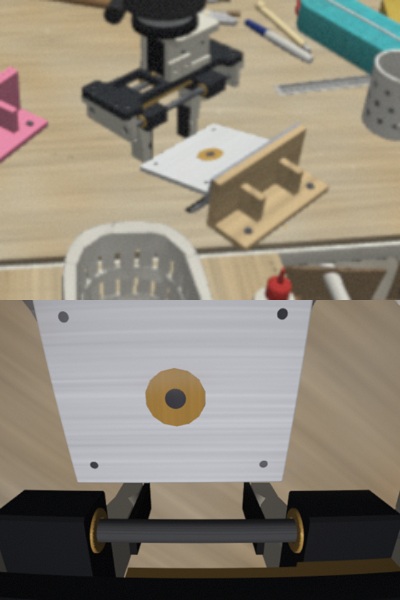

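The plate's front is rising evenly on the curve, and its rear edge is still flush on both fingers. I'll keep going.

>>> apply_moves --deltas '[{"fingers": 60,"delta_pos": [4,0,0.3],"angular": [0,0,0]},{"fingers": 60,"delta_pos": [8,0,0.7],"angular": [0,0,0]},{"fingers": 60,"delta_pos": [12,0,1],"angular": [0,0,0]},{"fingers": 60,"delta_pos": [16,0,1.4],"angular": [0,0,0]},{"fingers": 60,"delta_pos": [20,0,1.7],"angular": [0,0,0]},{"fingers": 60,"delta_pos": [24,0,2.1],"angular": [0,0,0]},{"fingers": 60,"delta_pos": [28,0,2.4],"angular": [0,0,0]},{"fingers": 60,"delta_pos": [32,0,2.8],"angular": [0,0,0]},{"fingers": 60,"delta_pos": [36,0,3.1],"angular": [0,0,0]},{"fingers": 60,"delta_pos": [40,0,3.5],"angular": [0,0,0]}]'

```text
clock: 6.4
tool_pos: [0.4982, 0.3781, 0.004]
orientation: [179.9, -5.0, -54.3]
force: [-1.9, 1.8, -0.5]
opening: 0.06
gripper_force: 0.8
```

>>> apply_moves --deltas '[{"fingers": 60,"delta_pos": [4,0,0.3],"angular": [0,0,0]},{"fingers": 60,"delta_pos": [8,0,0.7],"angular": [0,0,0]},{"fingers": 60,"delta_pos": [12,0,1],"angular": [0,0,0]},{"fingers": 60,"delta_pos": [16,0,1.4],"angular": [0,0,0]},{"fingers": 60,"delta_pos": [18,0,1.6],"angular": [0,0,0]},{"fingers": 60,"delta_pos": [20,0,1.7],"angular": [0,0,0]},{"fingers": 60,"delta_pos": [22,0,1.9],"angular": [0,0,0]},{"fingers": 60,"delta_pos": [24,0,2.1],"angular": [0,0,0]}]'

```text
clock: 7.2
tool_pos: [0.5121, 0.3588, 0.0039]
orientation: [179.9, -5.0, -54.2]
force: [-1.8, 1.4, -0.0]
opening: 0.06
gripper_force: 0.9
```

```bash
python3 look.py d; python3 -c "
import cv2,numpy as np
s=cv2.imread('pics/ds.png')[150:330,250:490];t=cv2.imread('pics/dw.png')
cv2.imwrite('pics/dd.png',np.hstack([cv2.resize(s,(400,300)),cv2.resize(t,(400,300))]))"
```

```text
7.2 [0.51211143 0.35884933 0.00394164] [179.8864193   -5.03255629 -54.24228529] [-1.79426688  1.39123057 -0.02623955] tcp fence [-30.  -12.7   1.9]
```

View pics/dd.png

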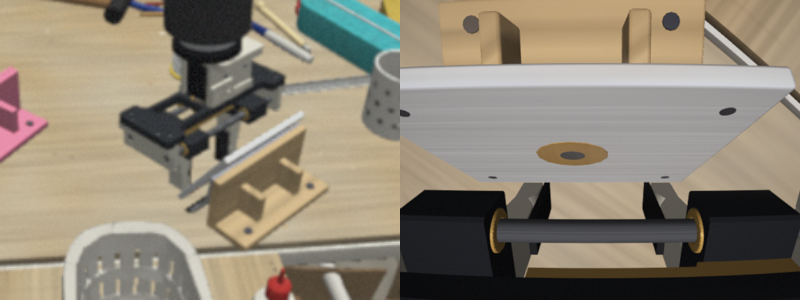

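The plate is leaning evenly at about 55° and both fingers are still on its rear edge. About 10 mm remain.

>>> apply_moves --deltas '[{"fingers": 60,"delta_pos": [2,0,0.2],"angular": [0,0,0]},{"fingers": 60,"delta_pos": [4,0,0.4],"angular": [0,0,0]},{"fingers": 60,"delta_pos": [6,0,0.5],"angular": [0,0,0]},{"fingers": 60,"delta_pos": [8,0,0.7],"angular": [0,0,0]},{"fingers": 60,"delta_pos": [9,0,0.8],"angular": [0,0,0]},{"fingers": 60,"delta_pos": [10,0,0.9],"angular": [0,0,0]},{"fingers": 60,"delta_pos": [10,0,0.9],"angular": [0,0,0]}]'

```text
clock: 8.05
tool_pos: [0.518, 0.3506, 0.0039]
orientation: [179.9, -5.0, -54.3]
force: [-0.1, 0.7, -0.5]
opening: 0.06
gripper_force: 0.5
```

```bash
python3 look.py e; python3 -c "
import cv2,numpy as np
s=cv2.imread('pics/es.png')[170:310,330:470];t=cv2.imread('pics/ew.png');u=cv2.imread('pics/e.png')[130:240,260:370]
cv2.imwrite('pics/ee.png',np.hstack([cv2.resize(s,(400,400)),cv2.resize(u,(400,400))]))"
```

```text
8.05 [0.51799419 0.35057084 0.00393763] [179.88190098  -5.03564872 -54.26222178] [-0.08517034  0.74413393 -0.54344482] tcp fence [-19.8 -12.8   1.9]
```

View pics/ee.png

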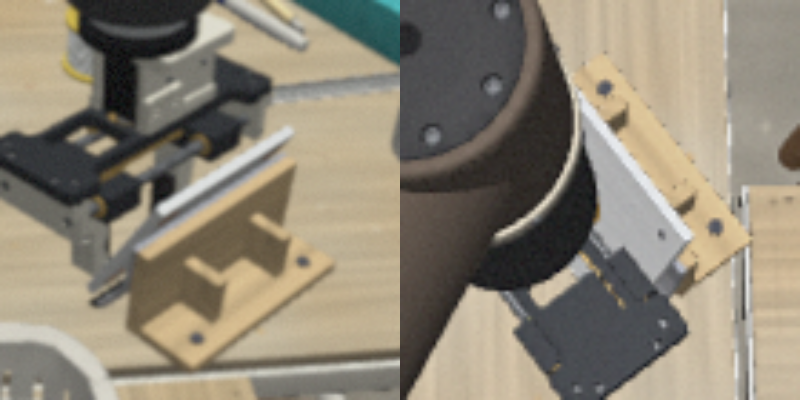

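The plate is up at its lean and in line with the fence. In the top crop its raised edge's near end is at about (340,196) full-image. I'll withdraw along the bench, rise, and check that it stands by itself.

>>> apply_moves --deltas '[{"fingers": 60,"delta_pos": [-3,0,-0.3],"angular": [0,0,0]},{"fingers": 60,"delta_pos": [-8,0,-1.5],"angular": [0,0,0]},{"fingers": 60,"delta_pos": [-20,0,-3],"angular": [0,0,0]},{"fingers": 60,"delta_pos": [-45,0,-6],"angular": [0,0,0]},{"fingers": 60,"delta_pos": [-80,0,-10],"angular": [0,0,0]},{"fingers": 60,"delta_pos": [-80,0,-50],"angular": [0,0,0]},{"fingers": 60,"delta_pos": [-80,0,-100],"angular": [0,0,0]},{"fingers": 60,"delta_pos": [-80,0,-150],"angular": [0,0,0]},{"fingers": 60,"delta_pos": [-80,0,-200],"angular": [0,0,0]},{"fingers": 60,"delta_pos": [-80,0,-200],"angular": [0,0,0]}]'

```text
clock: 9.2
tool_pos: [0.4631, 0.4342, 0.2049]
orientation: [-179.4, -4.8, -54.2]
force: [0.2, 0.5, 0.3]
opening: 0.0598
gripper_force: 0.0
```

```bash
python3 look.py f; python3 -c "
import cv2,numpy as np
s=cv2.imread('pics/fs.png')[190:310,340:460];t=cv2.imread('pics/fw.png');u=cv2.imread('pics/f.png')[140:240,270:370]
cv2.imwrite('pics/ff.png',np.hstack([cv2.resize(s,(400,400)),cv2.resize(u,(400,400))]))"
```

```text
9.2 [0.46306889 0.43419895 0.20486741] [-179.38274873   -4.80884451  -54.1748125 ] [0.19603812 0.5078783  0.34594806] tcp fence [-119.8   -8.3  202.9]
```

View pics/ff.png

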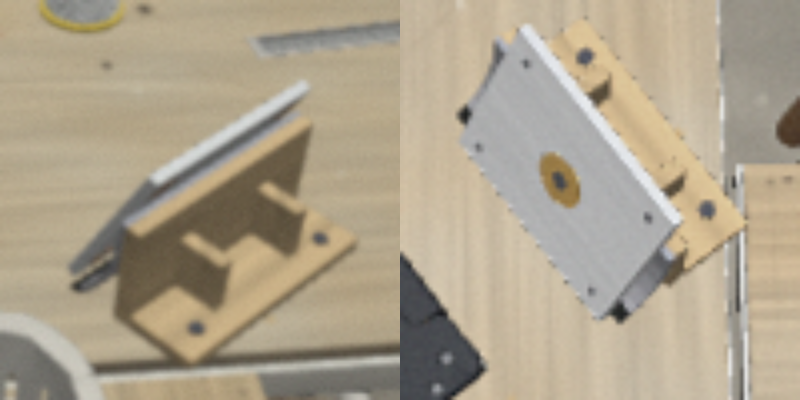

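The plate stands by itself. In the top view its raised edge runs from (300.5,146.3) to (340,194.5) and its lower edge from (285,175) to (320,219.5).

```bash
python3 - <<'E'
from h import *
for z in (.095,.1,.105): print(z,fence(onz('top',[[300.5,146.3],[340,194.5]],z)))
print(fence(onz('top',[[285,175],[320,219.5]],.006)))
# side: raised top edge px
print(fence(onz('side',[[340+152/400*120,190+180/400*120],[340+305/400*120,190+85/400*120]],.1)))
o=ctrl.get_obs(); print(o['joint_pos'].round(0))
F=lambda x,y,z:FO+FR@np.array([x,y,z])/1e3
plan([(F(40,-5,205),-54.1,-10),(F(95,-5,190),-54.1,-10),(F(95,-5,92),-54.1,-10)])
print(np.linalg.norm(F(95,-5,90)[:2]))
E
```

```text
0.095 [[ 40.4  64.5  93. ]
 [ 43.  -64.7  93. ]]
0.1 [[ 39.5  62.9  98. ]
 [ 42.  -65.6  98. ]]
0.105 [[ 38.6  61.3 103. ]
 [ 41.1 -66.5 103. ]]
[[-10.4  60.6   4. ]
 [ -9.2 -66.8   4. ]]
[[ 41.6 -63.8  98. ]
 [ 41.8  64.   98. ]]
[ 63.  18.  -9.   5. -65. -30.]
[158.4, -7.8, 3.2] [0.1, -15.0, -0.1]
[211.9, -8.0, 22.9] [0.1, -15.0, -0.1]
[203.4, -8.1, 120.6] [0.1, -15.0, -0.1]
0.6471164344122938
```

The raised edge is at x≈41, z≈98 mm in the fence frame, where it should be. Next I'll go over the fence and come down behind it.

```bash
python3 - <<'E'
from h import *
F=lambda x,y,z:FO+FR@np.array([x,y,z])/1e3
plan([(F(78,-1,200),-54.1,-5),(F(78,-1,140),-54.1,-5),(F(78,-1,85),-54.1,-5)])
E
```

```text
[195.8, -11.9, 11.5] [0.1, -10.0, -0.1]
[190.6, -12.0, 71.2] [0.1, -10.0, -0.1]
[185.8, -12.1, 126.0] [0.1, -10.0, -0.1]
```

>>> apply_moves --deltas '[{"fingers": 60,"delta_pos": [49,-3,0],"angular": [0,0,0]},{"fingers": 60,"delta_pos": [98,-6,0],"angular": [0,-3,0]},{"fingers": 60,"delta_pos": [147,-9,5],"angular": [0,-7,0]},{"fingers": 60,"delta_pos": [195,-12,10],"angular": [0,-10,0]},{"fingers": 60,"delta_pos": [196,-12,11],"angular": [0,-10,0]},{"fingers": 60,"delta_pos": [194,-12,35],"angular": [0,-10,0]},{"fingers": 60,"delta_pos": [191,-12,71],"angular": [0,-10,0]},{"fingers": 60,"delta_pos": [188,-12,101],"angular": [0,-10,0]},{"fingers": 60,"delta_pos": [186,-12,125],"angular": [0,-10,0]},{"fingers": 60,"delta_pos": [186,-12,125],"angular": [0,-10,0]}]'

```text
clock: 10.35
tool_pos: [0.5824, 0.2758, 0.0824]
orientation: [179.3, 5.0, -54.4]
force: [-0.2, -1.1, 0.6]
opening: 0.0601
gripper_force: 0.0
```

```bash
python3 look.py g; python3 - <<'E'
from h import *
F=lambda x,y,z:FO+FR@np.array([x,y,z])/1e3
plan([(F(x,-1,85),-54.1,-5) for x in (62,40,20,0,-15)])
E
```

```text
10.35 [0.58236031 0.27580453 0.08241873] [179.32569837   4.9801228  -54.36436913] [-0.15684761 -1.08269919  0.57836034] tcp fence [78.5 -4.5 80.4]
[-16.7, 0.6, 2.8] [0.1, -0.1, -0.1]
[-38.6, 0.7, 4.7] [0.1, -0.1, -0.1]
[-58.5, 0.7, 6.4] [0.1, -0.1, -0.1]
[-78.4, 0.7, 8.2] [0.1, -0.1, -0.1]
[-93.4, 0.8, 9.5] [0.1, -0.1, -0.1]
```

```bash
python3 - <<'E'
from h import *
o=ctrl.get_obs(); print(o['clock'],fence(o['tool_pos']),o['orientation'])
F=lambda x,y,z:FO+FR@np.array([x,y,z])/1e3
plan([(F(x,-1,85),-54.1,-5) for x in (62,-15)])
E
```

```text
10.5 [78.8 -0.4 86.4] [179.88533116   4.9357789  -54.23773471]
[-16.7, 0.6, 2.8] [0.1, -0.1, -0.1]
[-93.4, 0.8, 9.5] [0.1, -0.1, -0.1]
```

>>> apply_moves --deltas '[{"fingers": 60,"delta_pos": [-8,0.6,2],"angular": [0,0,0]},{"fingers": 60,"delta_pos": [-16,0.6,2.8],"angular": [0,0,0]},{"fingers": 60,"delta_pos": [-20,0.6,3.1],"angular": [0,0,0]},{"fingers": 60,"delta_pos": [-24,0.6,3.5],"angular": [0,0,0]},{"fingers": 60,"delta_pos": [-28,0.6,3.8],"angular": [0,0,0]},{"fingers": 60,"delta_pos": [-32,0.6,4.1],"angular": [0,0,0]},{"fingers": 60,"delta_pos": [-36,0.6,4.5],"angular": [0,0,0]},{"fingers": 60,"delta_pos": [-40,0.6,4.8],"angular": [0,0,0]},{"fingers": 60,"delta_pos": [-44,0.6,5.2],"angular": [0,0,0]},{"fingers": 60,"delta_pos": [-48,0.6,5.5],"angular": [0,0,0]}]'

```text
clock: 11.5
tool_pos: [0.5567, 0.3166, 0.0866]
orientation: [179.9, 5.0, -54.3]
force: [-0.0, -0.7, 0.3]
opening: 0.0601
gripper_force: 0.1
```

```bash
python3 look.py i; python3 -c "
import cv2,numpy as np
s=cv2.imread('pics/is.png')[170:310,330:470];u=cv2.imread('pics/iw.png')
cv2.imwrite('pics/ii.png',np.hstack([cv2.resize(s,(400,400)),cv2.resize(u,(400,400))]))"
```

```text
11.5 [0.55671577 0.3166262  0.08655989] [179.88451221   4.97101277 -54.27205348] [-0.02181452 -0.72101347  0.29671684] tcp fence [30.4 -1.3 84.6]
```

View pics/ii.png

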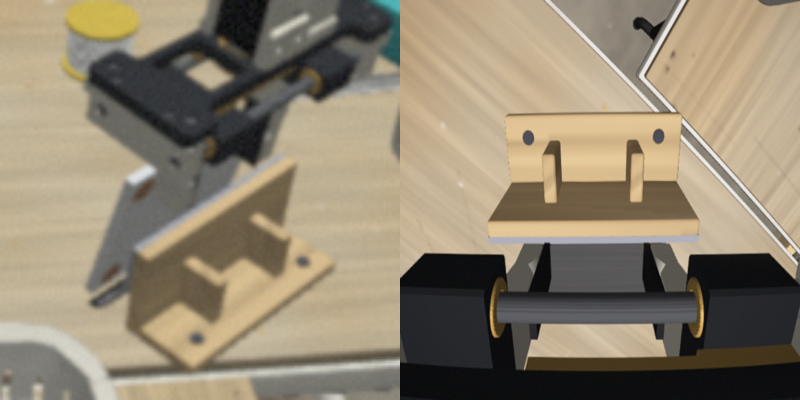

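The side view shows the plate pushed nearly upright with its cork feet in sight, and its foot is still at the strip. I'll continue past upright.

>>> apply_moves --deltas '[{"fingers": 60,"delta_pos": [-4,0,0.3],"angular": [0,0,0]},{"fingers": 60,"delta_pos": [-8,0,0.7],"angular": [0,0,0]},{"fingers": 60,"delta_pos": [-12,0,1],"angular": [0,0,0]},{"fingers": 60,"delta_pos": [-16,0,1.4],"angular": [0,0,0]},{"fingers": 60,"delta_pos": [-20,0,1.7],"angular": [0,0,0]},{"fingers": 60,"delta_pos": [-24,0,2.1],"angular": [0,0,0]},{"fingers": 60,"delta_pos": [-28,0,2.4],"angular": [0,0,0]},{"fingers": 60,"delta_pos": [-32,0,2.8],"angular": [0,0,0]},{"fingers": 60,"delta_pos": [-36,0,3.1],"angular": [0,0,0]},{"fingers": 60,"delta_pos": [-40,0,3.5],"angular": [0,0,0]}]'

```text
clock: 12.65
tool_pos: [0.5333, 0.3492, 0.0866]
orientation: [179.9, 5.0, -54.3]
force: [0.1, 0.4, 0.3]
opening: 0.0598
gripper_force: 0.0
```

>>> apply_moves --deltas '[{"fingers": 60,"delta_pos": [-5,0,0.4],"angular": [0,0,0]},{"fingers": 60,"delta_pos": [-10,0,0.8],"angular": [0,0,0]},{"fingers": 60,"delta_pos": [-10,0,0.8],"angular": [0,0,0]},{"fingers": 60,"delta_pos": [-10,0,0.8],"angular": [0,0,0]},{"fingers": 60,"delta_pos": [-10,0,-30],"angular": [0,0,0]},{"fingers": 60,"delta_pos": [-10,0,-75],"angular": [0,0,0]},{"fingers": 60,"delta_pos": [40,0,-120],"angular": [0,0,0]},{"fingers": 60,"delta_pos": [90,0,-120],"angular": [0,0,0]},{"fingers": 60,"delta_pos": [130,0,-120],"angular": [0,0,0]},{"fingers": 60,"delta_pos": [130,0,-120],"angular": [0,0,0]}]'

```text
clock: 13.65
tool_pos: [0.6178, 0.231, 0.1949]
orientation: [179.9, 4.9, -54.5]
force: [0.2, -0.6, -0.4]
opening: 0.06
gripper_force: 0.0
```

```bash
python3 look.py k; python3 -c "
import cv2,numpy as np
s=cv2.imread('pics/ks.png')[150:350,280:480];u=cv2.imread('pics/k.png')[120:320,200:440]
cv2.imwrite('pics/kk.png',np.hstack([cv2.resize(s,(360,360)),cv2.resize(u,(432,360))]))"
```

```text
13.65 [0.61780688 0.23099771 0.19489981] [179.8872341    4.92118337 -54.51665108] [ 0.15733117 -0.59707614 -0.37114923] tcp fence [135.5  -2.1 192.9]
```

View pics/kk.png

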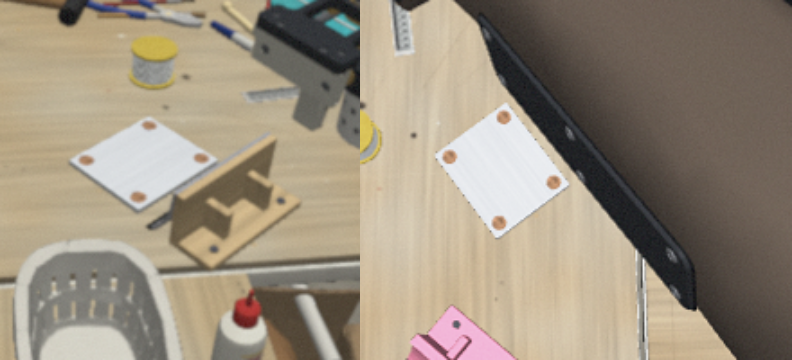

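The plate lies flat, cork feet up, in front of the fence, and the bottle and spool have not moved. I'll check that its near edge is clear of the strip, then hand in.

```bash
python3 - <<'E'
from h import *
q=np.array([[207,185],[150,102],[75,153],[139,238]])/1.8+[200,120]
P=fence(onz('top',q,.010)); print(P,np.linalg.norm(np.diff(P,axis=0),axis=1))
if P[:,0].max()<2: print(ctrl.close_job())
E
```

```text
[[ -22.7  -66.6    8. ]
 [ -16.1   58.6    8. ]
 [-127.1   62.3    8. ]
 [-126.5  -69.     8. ]] [125.37384097 111.06164955 131.3013709 ]
the job is handed in; nothing more can be done
None
```

The job is handed in: the plate is turned over, ring face down, lying flat about 16–23 mm in front of the fence's foot line. It was only pushed, the bottle and spool were left alone, and it took about 14 s of the 45 s.

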